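Re-set the eccentric stop of a planing jig

TASK

The dark blank lies slack in the plywood planing jig. Slacken the red lock ring with its lever (anticlockwise), turn the black wing knob clockwise until its eccentric has pushed the blank flush against the cork-faced fence and nips it there gently, at roughly 10 N, then pull the lock ring firmly tight again, lever back at its starting mark, without forcing it past. Let go and leave the other things on the desk alone.

Things in the scene. Friction and masses are not known exactly. Their poses are not given: they have to be found in the camera images.
- jig: Plywood jig fixed to the desk. Origin: on the vertical axis shared by knob, lock ring and eccentric, at desk height, z up; +x points across the blank to the fence. Board 12 mm thick, x -66 to 147 mm, y -95 to 95. Wooden fence along y, 38 mm high. An aluminium yoke on the -x side, top at 50 mm, carries the spindle.
- fence_mid (a point): Nominal face of the cork strip on the fence: x = 110.8 mm from the jig axis, 24.5 mm above the desk. The cork gives about 1 mm per 10 N. The strip is packed in or out by an amount nobody measured, up to 4 mm either way, and this point does not show it: the angle at which the blank is nipped must be felt.
- blank: Loose dark rosewood blank, 87 mm (x) x 130 mm (y) x 24 mm, 0.14 to 0.28 kg, flat on the board between eccentric and fence; origin at the centre of its underside, 12 mm above the desk. It starts slightly skewed with a few mm of play on both sides. It is not gripped: the eccentric pushes it in jig +x.
- eccentric: Steel disc, 48 mm diameter, 20 mm high, on the knob's spindle, its centre 12 mm off the jig axis; origin: the jig's, turning with the knob, disc centre on its -x. Friction on wood 0.5 to 0.7. Blank at the fence: knob torque above running = nip force x (12 sin(adjuster) + friction x 24) mm, about 0.25 to 0.28 N m at 10 N.
- adjuster (a joint): Knob angle, rad, 0 to 2.6, growing clockwise seen from above. At 0 the disc centre points to jig -x; its reach to the fence is 24 - 12 cos(angle) mm. Starts at 0.45 to 0.7; the nip comes between 1.15 and 2. Ring slack, it turns at about 0.06 N m (up to 0.1 more while pushing the blank) and stays where left; ring tight, it is held to over 1 N m: do not force it.
- knob_grip (a point): Middle of the black wing knob, on the jig axis, 90 mm above the desk. Bar 46 mm long, 16 mm thick, from 74 to 104 mm high. This frame turns with the knob: x along the bar, z up; the bar's yaw = jig yaw minus adjuster angle. Grip from above across the 16 mm, fingertips above 71 mm (the lock ring's top is at 68).
- lock_ring (a joint): Ring angle, rad, growing anticlockwise seen from above (loosening), -0.3 to 1.3. 0 = tight as found, lever at its starting mark; wholly slack beyond 0.22. Slack it turns stiffly at 0.35 N m (4 N at the pin; figures in motion, less when held still). Tightening, it rises evenly from 0.22: 0.65 N m (7.6 N) at 0, 0.81 N m (9.6 N) at -0.12; let go below 0 it springs back to about 0, else it stays.
- lever_pin (a point): Upright red pin at the end of the lock lever: 12 mm diameter, 58 to 92 mm high, 85 mm from the jig axis; the point is on its axis, 82 mm above the desk. Seen from the jig axis it lies at 1.25 rad anticlockwise from jig x plus the ring angle. A 10 mm rod at 62 mm height joins it to the red ring (48 mm diameter, 56 to 68 mm high). Pinch from above or push.
- tape_measure: Bystander: yellow and black tape measure, 74 x 72 x 32 mm, loose on the desk on the jig's +y side; origin at the centre of its underside. Leave alone.
- sanding_block: Bystander: cork sanding block, 64 x 110 x 32 mm, loose on the jig's -y side; origin at the centre of its underside. Leave alone.
- try_square: Bystander: try square with a dark stock, 105 x 166 x 19 mm, loose on the desk between jig and robot, to the left; origin at the centre of its underside. Leave alone.

How it is judged:
By the outcome, as a careful person would: the job done as asked, in the order asked, and still so for the second after the job is handed in, with the robot touching nothing.
It also fails if it takes over 72 s, if anything falls off the work surface, if the arm or the gripper's body presses on something with over 40 N, if the wrist force passes 120 N, or if a joint passes its speed limit or range.

ROBOT

A 7-joint arm with a two-finger parallel gripper is mounted at the origin on the work surface; the furniture and walls round the work are solid. World frame = base frame: x ahead of the robot, y to its left, z up, the work surface at z = 0. Lengths are in m, angles in rad, forces in N, time in s.
With the tool pointing down it reaches from about 0.35 to 0.9 m from the base axis. Payload 8.1 kg.
Tool frame: the origin (TCP) lies on the front face of the gripper's body, between the roots of the fingers; the fingertips stand 66 mm ahead of it and the grasp point (between the pads) lies 47 mm ahead of it (arm.finger_overhang is the distance from the TCP to the fingertips, in m); z points along the fingers, y is the line along which they close (so a half turn about z gives the same grasp; the last joint's range is limited). The gripper opens to 92 mm and grips with 3 to 60 N. Pads are 19 mm wide; open, the fingers measure 130 mm over their backs; the gripper's body (75 mm by 190 mm) begins 47 mm behind the grasp point.
Start: joints at [-1.409, 0.434, 0.025, 1.573, -0.012, 1.134, -0.075], TCP at [0.164, 0.603, 0.292] pointing down, gripper open.
Joint ranges: [-2.62, 2.62], [-0.44, 2.09], [-1.27, 1.32], [0.08, 2.57], [-1.32, 4.46], [0.12, 2], [-2.74, 2.74]. Speed limits (rad/s): [2.22, 2.22, 3.01, 3.01, 3.14, 3.14, 3.14].

INTERFACE

Orientations are given as a rotation vector (axis times angle).
In Python, from cell import readout, cams, workorder, spotter, arm gives the robot as it stands.
- The arm moves only by the shell command python3 -m creep FILE [FORCE], which reads ROWS from the file FILE. ROWS is 1 to 10 rows, parted by a bar, with the numbers parted by spaces; each row has 5 numbers: dx, dy, dz in shares of the most that a row can go, 1 being 50 mm, then a turn about the tool's z in parts of the range, where 1.0 means 2 pi rad, then the opening from 0.0 (shut) to 1.0 (fully open); each row shifts and turns the commanded pose from where the row before left it, along the tool's axes as they then stand; what a row does not reach is not made up. A row lasts 1/10 s, in which the tool goes at most 0.05 m and 0.15 rad, less where a joint would pass 70% of its speed; a pose out of reach is approached as far as the arm can. The fingers move at their own pace and stop on an object; FORCE is the grip in N (left out, the last holds). Time passes only in rows, so rows that do not move let the fingers close. It prints the time, the measured TCP pose, the force, the opening and the grip force at its end. A shift or turn number past 1, either way, is cut back to 1. Input that does not fit is refused with a message, and nothing moves.
- readout.observe(): the state, without advancing time (a new reading comes with each control period).
- cams.get_image(name): name is "scene" or "side" or "wrist"; returns a dict with "image" (400x640x3 uint8, blue, green, red), "fx", "fy", "cx", "cy" (pixels), "cam_to_world" (4x4, takes a point from camera to world coordinates); the wrist camera has in their place "mount" (4x4, takes a point from camera to tool coordinates, whose origin is the TCP and whose axes are the flange's). Camera axes: x right, y down, z forward; pixel columns grow to the right and rows downward; lengths in m; the calibration is good to about 2 mm. A picture is of the moment at which its call begins: read the wrist's pose just before it. There is no depth.
- workorder.sign_off(): hands the job in; it is judged then, once.
Trained networks look in a picture, given as the dict that the camera call returned (one of the last four; its "shot" number tells which), for a name from the list of things; names that differ only in an ending like _2 or _b are one class to them, and where a whole thing is asked for, a point or a joint stands for the part that bears it (a point fixed in the world has none). Each returns a list of dicts, best first, with "score" (0 to 1); they miss things now and then, are a little off and sometimes report something else, mostly with a low value. They report only what shows in the picture. A call takes as long as a camera call.
- spotter.boxes_of(picture, name): "centre" ([x, y, z] in m, in the coordinates of the camera as it stood for that picture, good to about 4 mm: the middle of the surface that is visible of it).
The state is a dict: "clock": time; "joints": joint angles; "dq": joint speeds; "joint_efforts": joint torques, N m; "position": TCP position; "ee_rot": TCP orientation; "force": force on the tool from outside, world axes, zero at the start; "ft_torque": the same for the moment, N m; "width": opening from 0.0 (shut) to 1.0 (fully open); "gripper_force": force on a finger pad.
Only numpy, scipy, OpenCV 4.12 (cv2) and the standard library are available. Lean on these libraries where they do the work, as an engineer would, in place of code of your own. Each camera call takes 0.05 s, during which the arm holds its last target. There are 200 camera calls.

## Working session

There is one attempt and no reset: what is moved stays moved. The work goes in short steps, Python scripts to look and compute and a shell command to move; the robot and the scene stay as the last step left them, time stands still between calls to the robot, and variables do not carry over. Pictures are saved under pics/ and viewed, at most 10 in all, crops included, and the job is handed in when it is done.

```bash
ls; mkdir -p pics
cat > h.py <<'E'
import numpy as np, cv2
from scipy.spatial.transform import Rotation as R
from cell import readout, cams, workorder, spotter, arm
def T(s):
    M=np.eye(4); M[:3,:3]=R.from_rotvec(s["ee_rot"]).as_matrix(); M[:3,3]=s["position"]; return M
def pic(n):
    s=readout.observe(); p=cams.get_image(n)
    p["W"]=np.array(p["cam_to_world"]) if n!="wrist" else T(s)@np.array(p["mount"])
    return p
def proj(p,X):
    c=np.linalg.inv(p["W"])@np.r_[X,1]; return np.array([p["fx"]*c[0]/c[2]+p["cx"],p["fy"]*c[1]/c[2]+p["cy"]])
def ray(p,u,v):
    d=p["W"][:3,:3]@np.array([(u-p["cx"])/p["fx"],(v-p["cy"])/p["fy"],1]); return p["W"][:3,3],d/np.linalg.norm(d)
def atz(p,u,v,z):
    o,d=ray(p,u,v); return o+d*(z-o[2])/d[2]
def find(p,name,k=2):
    return [(round(b["score"],2),(p["W"]@np.r_[b["centre"],1])[:3].round(4)) for b in spotter.boxes_of(p,name)[:k]]
E
python3 - <<'E'
from h import *
s=readout.observe(); print({k:np.round(v,3) for k,v in s.items()})
for n in ["scene","side","wrist"]:
    p=pic(n); cv2.imwrite(f"pics/{n}0.png",p["image"])
    print(n,p["W"][:3,3].round(3),p["W"][:3,2].round(2))
    for o in ["lever_pin","knob_grip","blank","jig","lock_ring","eccentric","tape_measure","sanding_block","try_square"]: print(o,find(p,o))
E
```

```text
pics
{'clock': np.float64(0.0), 'joints': array([-1.409,  0.435,  0.025,  1.574, -0.012,  1.134, -0.075]), 'dq': array([ 0.002, -0.   , -0.001, -0.002,  0.   , -0.   , -0.001]), 'joint_efforts': array([-0.0000e+00, -6.6783e+01,  9.8500e-01, -3.1449e+01, -6.1000e-02,
        4.2000e-02,  0.0000e+00]), 'position': array([0.164, 0.603, 0.291]), 'ee_rot': array([-4.150e-01, -3.114e+00,  2.000e-03]), 'force': array([-0.438,  0.244,  0.958]), 'ft_torque': array([ 0.013,  0.027, -0.033]), 'gripper_force': np.float64(0.0), 'width': np.float64(0.997)}
scene [ 0.144 -0.791  1.031] [ 0.26  0.55 -0.79]
lever_pin [(0.83, array([ 0.4985, -0.2577,  0.0701]))]
knob_grip [(0.65, array([ 0.4922, -0.2572,  0.094 ])), (0.56, array([ 0.4968, -0.2723,  0.0104]))]
blank [(0.73, array([ 0.5591, -0.2679,  0.0356])), (0.49, array([ 0.4986, -0.2713,  0.0091]))]
jig [(0.76, array([ 0.4987, -0.27  ,  0.0099]))]
lock_ring []
eccentric [(0.67, array([ 0.4886, -0.2564,  0.0934])), (0.45, array([ 0.3948, -0.0698,  0.0302]))]
tape_measure [(0.62, array([ 0.396 , -0.0679,  0.031 ])), (0.4, array([ 0.5604, -0.2652,  0.
[... 248 characters left out ...]
[ 0.4859, -0.2649,  0.0848])), (0.73, array([ 0.3879, -0.0773,  0.0252]))]
blank [(0.87, array([ 0.5593, -0.2851,  0.0363]))]
jig [(0.95, array([ 0.5026, -0.2738,  0.0278])), (0.38, array([0.3037, 0.1512, 0.009 ]))]
lock_ring [(0.48, array([ 0.4973, -0.2625,  0.0707]))]
eccentric [(0.86, array([ 0.49  , -0.263 ,  0.0836]))]
tape_measure [(0.98, array([ 0.3901, -0.0764,  0.0276])), (0.37, array([ 0.557 , -0.2855,  0.0382]))]
sanding_block [(0.81, array([ 0.5475, -0.4648,  0.0307]))]
try_square [(0.77, array([0.2998, 0.1512, 0.0093]))]
wrist [0.084 0.625 0.386] [ 0.3  -0.08 -0.95]
lever_pin []
knob_grip []
blank []
jig []
lock_ring []
eccentric []
tape_measure []
sanding_block []
try_square []
```

Run:
```python
import cv2
a=cv2.imread("pics/scene0.png"); cv2.imwrite("pics/v1.png",a)
```

```text
(no output)
```

View pics/scene0.png

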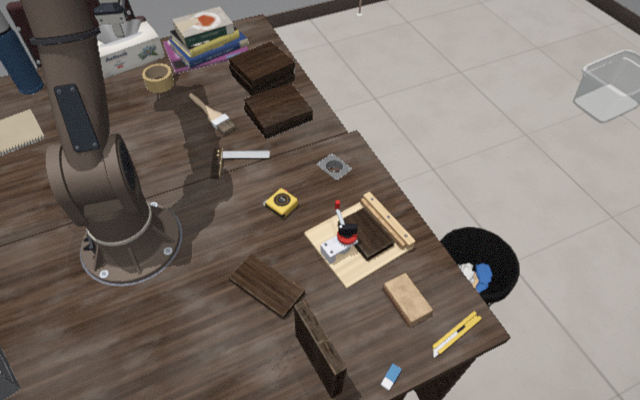

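View pics/side0.png

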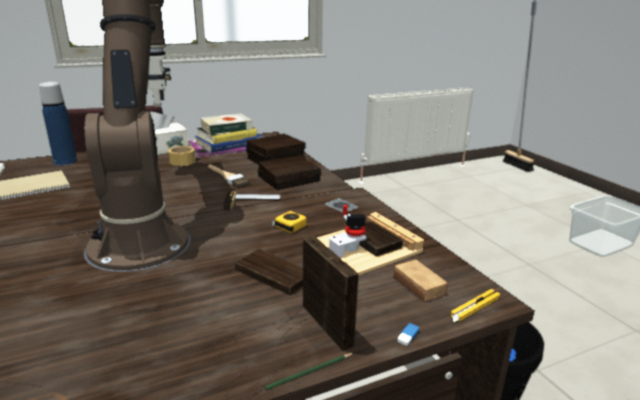

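The scene picture shows the jig at about (360,240), with the red pin at (338,205), the ring and knob at (347,235) and the fence from (368,197) to (410,245). The tape measure is at (282,203), the cork block at (407,298) and the try square at (240,158). The side view agrees. I'll move above the jig now.

The rows are not in the units I measure in: shifts go in shares of 50 mm and turns go in shares of 2 pi rad. I convert before sending: -0.0391 m is -0.782, -0.0273 m is -0.546.

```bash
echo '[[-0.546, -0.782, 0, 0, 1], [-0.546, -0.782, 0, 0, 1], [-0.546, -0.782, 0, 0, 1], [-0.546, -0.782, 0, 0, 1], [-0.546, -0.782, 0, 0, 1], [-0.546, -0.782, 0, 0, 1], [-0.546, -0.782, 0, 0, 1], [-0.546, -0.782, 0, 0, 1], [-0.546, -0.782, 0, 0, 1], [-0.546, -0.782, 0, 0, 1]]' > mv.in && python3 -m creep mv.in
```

```text
refused: ROWS must be rows parted by a bar, with the numbers parted by spaces. Nothing was moved.
```

Nothing moved. I misread the format; it is rows parted by a bar, with the numbers parted by spaces. Resending.

```bash
echo '-0.546 -0.782 0 0 1 | -0.546 -0.782 0 0 1 | -0.546 -0.782 0 0 1 | -0.546 -0.782 0 0 1 | -0.546 -0.782 0 0 1 | -0.546 -0.782 0 0 1 | -0.546 -0.782 0 0 1 | -0.546 -0.782 0 0 1 | -0.546 -0.782 0 0 1 | -0.546 -0.782 0 0 1' > mv.in && python3 -m creep mv.in; echo '-0.546 -0.782 0 0 1 | -0.546 -0.782 0 0 1 | -0.546 -0.782 0 0 1 | -0.546 -0.782 0 0 1 | -0.546 -0.782 0 0 1 | -0.546 -0.782 0 0 1 | -0.546 -0.782 0 0 1 | -0.546 -0.782 0 0 1 | -0.546 -0.782 0 0 1 | 0 0 0 0 1' > mv.in && python3 -m creep mv.in
python3 - <<'E'
from h import *
import pickle
p=pic("wrist"); cv2.imwrite("pics/w1.png",p["image"]); s=readout.observe()
pickle.dump(p,open("w1.pkl","wb"))
print(s["clock"],s["position"],s["ee_rot"],s["joints"].round(2) if hasattr(s["joints"],"round") else s["joints"])
for o in ["lever_pin","knob_grip","blank","jig","lock_ring","eccentric"]: print(o,find(p,o))
E
```

```text
clock: 2.5
position: [0.325, 0.1525, 0.2926]
ee_rot: [0.415, 3.113, 0.002]
force: [1.2, 0.3, -0.3]
width: 0.996
gripper_force: 0.0
clock: 3.5
position: [0.4701, -0.2562, 0.2925]
ee_rot: [0.426, 3.111, -0.008]
force: [-0.0, -0.2, -0.2]
width: 1.001
gripper_force: 0.0
3.55 [ 0.469514   -0.25311162  0.29205124] [-0.42316202 -3.1126789   0.00384575] [-0.18  0.33  0.76  1.84 -0.26  1.07  1.98]
lever_pin [(0.86, array([ 0.496, -0.232,  0.066]))]
knob_grip [(0.7, array([ 0.4876, -0.2503,  0.1019])), (0.65, array([ 0.5239, -0.4342,  0.0224]))]
blank [(0.62, array([ 0.5534, -0.2405,  0.0396])), (0.17, array([ 0.486, -0.24 ,  0.014]))]
jig [(0.8, array([ 0.4855, -0.2424,  0.0136]))]
lock_ring [(0.55, array([ 0.4989, -0.2324,  0.0675])), (0.54, array([ 0.4852, -0.2418,  0.0143]))]
eccentric [(0.87, array([ 0.4898, -0.2488,  0.1065]))]
```

View pics/w1.png

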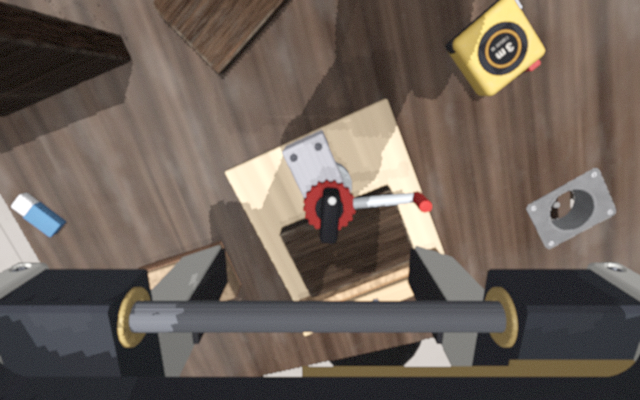

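The wrist view shows the board corners at (225,172) and (388,100), with the right edge running to (443,255). The red ring is at about (329,205), the black bar runs nearly vertical in the image at (328,215), and the pin is at (425,202). I'll fit the geometry next.

Run:
```python
from h import *
import pickle
w=pickle.load(open("w1.pkl","rb")); sc=pic("scene"); sd=pic("side")
def red(p,pm=0):
    h=cv2.cvtColor(p["image"],cv2.COLOR_BGR2HSV); m=((h[...,0]<8)|(h[...,0]>172))&(h[...,1]>150)&(h[...,2]>70)
    n,l,st,c=cv2.connectedComponentsWithStats(m.astype(np.uint8)); return [(st[i].tolist(),c[i].round(1)) for i in range(1,n) if st[i][4]>8]
for n,p in [("w",w),("sc",sc),("sd",sd)]: print(n,red(p))
A=atz(w,225,172,.012);B=atz(w,388,100,.012);C=atz(w,443,255,.012)
print(A,B,C,np.linalg.norm(A-B))
y=B-A; print("yaw jig",np.arctan2(y[1],y[0])-np.pi/2, "from right edge",np.arctan2(*(C-B)[1::-1]))
for u,v in [(332,190),(328,241)]: print(atz(w,u,v,.104))
cv2.imwrite("pics/w1c.png",cv2.resize(w["image"][90:310,210:450],None,fx=2.6,fy=2.6,interpolation=cv2.INTER_CUBIC))
```

```text
w [([304, 181, 52, 49, 1040], array([328.4, 204.2])), ([414, 193, 18, 18, 207], array([422.3, 202.1]))]
sc [([201, 16, 3, 5, 11], array([202.2,  18.1])), ([337, 232, 21, 12, 125], array([347.2, 238.5]))]
sd [([342, 205, 6, 10, 36], array([344.6, 209.8])), ([345, 226, 21, 10, 132], array([355.4, 230.8]))]
[ 0.44394462 -0.35488343  0.012     ] [ 0.41762896 -0.16734244  0.012     ] [ 0.60685641 -0.14131034  0.012     ] 0.18937829529573888
yaw jig 0.13940927559493566 from right edge 0.13671224976232652
[ 0.46914376 -0.24372705  0.104     ]
[ 0.51319087 -0.25899905  0.104     ]
```

View pics/w1c.png

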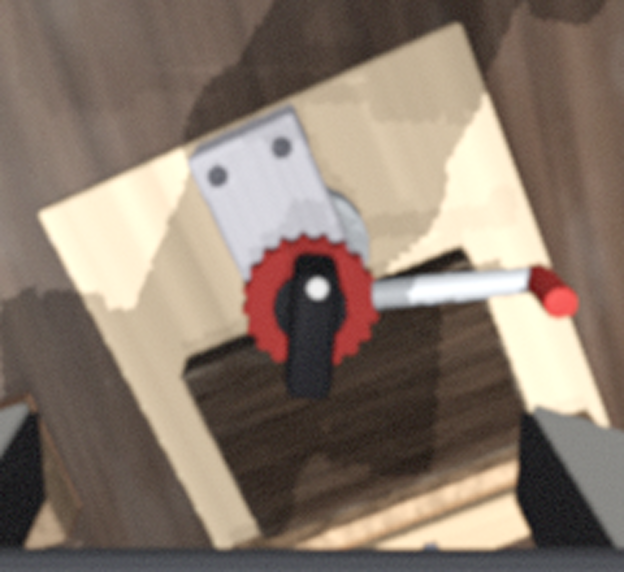

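Run:
```python
from h import *
import pickle
from scipy.optimize import least_squares
w=pickle.load(open("w1.pkl","rb")); sc=pic("scene"); sd=pic("side")
h=cv2.cvtColor(sc["image"],cv2.COLOR_BGR2HSV)[195:222,328:350]; m=((h[...,0]<12)|(h[...,0]>168))&(h[...,1]>120); ys,xs=np.nonzero(m); print("sc pin",xs.min()+328,xs.max()+328,ys.min()+195,ys.max()+195,xs.mean()+328,ys.mean()+195)
psc=(xs.mean()+328,ys.mean()+195)
def tri(obs):
    f=lambda X:np.concatenate([(proj(p,X)-uv)*(.4 if p is w else 1) for p,uv in obs]); r=least_squares(f,[.5,-.2,.08]); return r.x.round(4),r.fun.round(1)
print("pin mid",tri([(w,(422.3,202.1)),(sc,psc),(sd,(344.6,209.8))]), tri([(w,(422.3,202.1)),(sc,psc)]), tri([(w,(422.3,202.1)),(sd,(344.6,209.8))]))
print("pin top",atz(w,425.4,205.4,.092)," expected",)
print("ring",atz(w,330,205.5,.064),"dot",atz(w,331.9,200.8,.104))
ax=np.array([.4962,-.252])
X=np.r_[ax,.0]
for n,p in [("sc",sc),("sd",sd),("w",w)]: print(n,proj(p,X+[0,0,.068]).round(1),proj(p,X+[0,0,.056]).round(1),proj(p,X+[0,0,.104]).round(1))
for n,p,b in [("sc",sc,(325,355,215,250)),("sd",sd,(335,375,205,245))]:
    cv2.imwrite("pics/z%s.png"%n,cv2.resize(p["image"][b[2]-20:b[3]+10,b[0]-10:b[1]+30],None,fx=7,fy=7,interpolation=cv2.INTER_CUBIC))
a,b=cv2.imread("pics/zsc.png"),cv2.imread("pics/zsd.png"); H=max(a.shape[0],b.shape[0]); pad=lambda i:cv2.copyMakeBorder(i,0,H-i.shape[0],0,0,0)
c=np.hstack([pad(a),pad(b)]); print(c.shape); cv2.imwrite("pics/z.png",cv2.resize(c,None,fx=min(1,800/c.shape[1]),fy=min(1,800/c.shape[1])))
```

```text
Traceback (most recent call last):
ValueError: zero-size array to reduction operation minimum which has no identity
```

Run:
```python
from h import *
import pickle
from scipy.optimize import least_squares
w=pickle.load(open("w1.pkl","rb")); sc=pic("scene"); sd=pic("side")
sc["image"]=cv2.imread("pics/scene0.png"); sd["image"]=cv2.imread("pics/side0.png")
def pinc(p,x0,x1,y0,y1):
    h=cv2.cvtColor(p["image"],cv2.COLOR_BGR2HSV)[y0:y1,x0:x1]; m=((h[...,0]<10)|(h[...,0]>170))&(h[...,1]>140); ys,xs=np.nonzero(m); print(xs.min()+x0,xs.max()+x0,ys.min()+y0,ys.max()+y0); return (xs.mean()+x0,ys.mean()+y0)
psc=pinc(sc,328,350,195,220); psd=pinc(sd,336,352,200,219); print(psc,psd)
def tri(obs):
    f=lambda X:np.concatenate([(proj(p,X)-uv)*(.4 if p is w else 1) for p,uv in obs]); r=least_squares(f,[.5,-.2,.08]); return r.x.round(4),r.fun.round(1)
pw=(422.3,202.1)
print("pin mid",tri([(w,pw),(sc,psc),(sd,psd)]), tri([(w,pw),(sc,psc)]), tri([(w,pw),(sd,psd)]))
print("pin top",atz(w,425.4,205.4,.092))
print("ring",atz(w,330,205.5,.064),"dot",atz(w,331.9,200.8,.104))
X=np.array([.4962,-.252,0])
for n,p in [("sc",sc),("sd",sd),("w",w)]: print(n,proj(p,X+[0,0,.062]).round(1),proj(p,X+[0,0,.104]).round(1))
```

```text
335 339 200 208
342 347 205 214
(np.float64(336.925), np.float64(203.725)) (np.float64(344.57894736842104), np.float64(209.55263157894737))
pin mid (array([ 0.5103, -0.1667,  0.0778]), array([ 0.2,  0. , -0.1,  0.4,  0.1, -0.2])) (array([ 0.5094, -0.1678,  0.0806]), array([ 0.1,  0.2, -0.2,  0.1])) (array([ 0.5099, -0.1671,  0.0775]), array([ 0. , -0.1,  0.1, -0. ]))
pin top [ 0.50822067 -0.16815575  0.092     ]
ring [ 0.49495307 -0.25109091  0.064     ] dot [ 0.47829208 -0.24623133  0.104     ]
sc [346.9 234.8] [348.  225.2]
sd [355.3 229.3] [356.2 214.2]
w [329.4 206.3] [330.7 221.6]
```

Axis ≈ (0.4955,-0.2515), pin ≈ (0.5103,-0.1675, z mid 0.078). That makes the radius 85 mm and the jig yaw 0.14 both ways, so the measurements agree. Now I'll move over the pin and turn the tool so it pinches tangentially.

In the tool's units: 0.0234 m is 0.468, 0.023 m is 0.46, 0.1476 rad / 6.2832 = 0.0235.

```bash
echo '-0.082 0.468 0.46 0 0.4 | -0.082 0.468 0.46 0 0.4 | -0.082 0.468 0.46 0 0.4 | -0.082 0.468 0.46 0 0.4 | 0 0 0 0.0235 0.4 | 0 0 0 0.0235 0.4 | 0 0 0 0.0235 0.4 | 0 0 0 0.0235 0.4 | 0 0 0 0.0235 0.4 | 0 0 0 0.0235 0.4' > mv.in && python3 -m creep mv.in; echo '0 0 0 0.0235 0.4 | 0 0 0 0.0235 0.4 | 0 0 0 0.0235 0.4 | 0 0 0 0.0235 0.4 | 0 0 0 0 0.4 | 0 0 0 0 0.4' > mv.in && python3 -m creep mv.in
cat >> h.py <<'E'
AX=np.array([.4955,-.2515])
def st(tgt=None):
    s=readout.observe(); M=T(s); yy=np.arctan2(M[1,1],M[0,1])
    F=np.array(s["force"]); P=M[:3,3]; r=P[:2]-AX
    print("t",round(float(s["clock"]),2),"P",P.round(4),"yawY",yy.round(3),"zdir",M[:2,2].round(3),"F",F.round(1),"tq",np.round(s["ft_torque"],3),"w",round(float(s["width"]),3),"gf",round(float(s["gripper_force"]),1),"q",np.round(s["joints"],2))
    print(" pol",np.hypot(*r).round(4),np.arctan2(r[1],r[0]).round(4), "tool dir x,y:",M[:2,0].round(3),M[:2,1].round(3))
    if tgt is not None: print(" delta tool",(M[:3,:3].T@(np.array(tgt)-P)).round(4))
E
python3 - <<'E'
from h import *
st([.5103,-.1675,.129])
w=pic("wrist"); print(find(w,"lever_pin"),find(w,"knob_grip"))
cv2.imwrite("pics/w2.png",w["image"])
E
```

```text
clock: 5.15
position: [0.5102, -0.1634, 0.2003]
ee_rot: [1.717, 2.631, 0.0]
force: [0.2, -0.9, -0.3]
width: 0.402
gripper_force: 0.0
clock: 5.75
position: [0.5101, -0.1634, 0.2001]
ee_rot: [2.397, 2.03, -0.001]
force: [-0.0, -0.4, 0.7]
width: 0.402
gripper_force: 0.0
t 5.75 P [ 0.5101 -0.1634  0.2001] yawY -0.166 zdir [-0. -0.] F [-0.  -0.4  0.7] tq [-0.069  0.064 -0.058] w 0.402 gf 0.0 q [-0.52  0.6   1.09  1.96 -0.64  0.99  0.72]
 pol 0.0893 1.4066 tool dir x,y: [0.165 0.986] [ 0.986 -0.165]
 delta tool [-0.0039  0.0009  0.0711]
[(0.79, array([ 0.5021, -0.1914,  0.0658]))] [(0.64, array([ 0.4882, -0.2463,  0.0929]))]
```

View pics/w2.png

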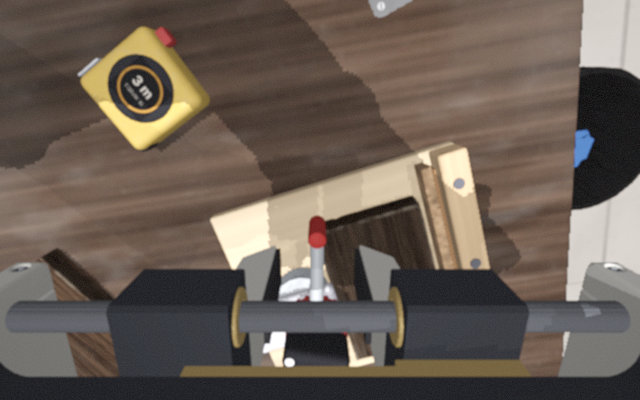

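The pin is at (317,235) in the image, centred between the fingers. I'll descend and pinch it.

In the tool's units: 0.0178 m is 0.356, -0.001 m is -0.02.

```bash
echo '-0.02 0.004 0.356 0 0.4 | -0.02 0.004 0.356 0 0.4 | -0.02 0.004 0.356 0 0.4 | -0.02 0.004 0.356 0 0.4 | 0 0 0 0 0.4 | 0 0 0 0 0.0 | 0 0 0 0 0.0 | 0 0 0 0 0.0 | 0 0 0 0 0.0 | 0 0 0 0 0.0' > mv.in && python3 -m creep mv.in 25
python3 - <<'E'
from h import *
st()
E
```

```text
clock: 6.9
position: [0.51, -0.1675, 0.1295]
ee_rot: [-2.402, -2.025, -0.001]
force: [-2.9, 2.1, 7.8]
width: 0.122
gripper_force: 25.0
t 6.9 P [ 0.51   -0.1675  0.1295] yawY -0.17 zdir [0.    0.001] F [-2.9  2.1  7.8] tq [ 0.138  0.776 -0.044] w 0.122 gf 25.0 q [-0.43  0.68  0.98  2.01 -0.76  0.86  0.81]
 pol 0.0852 1.4 tool dir x,y: [0.169 0.986] [ 0.986 -0.169]
```

In the tool's units: -0.00425 m is -0.085, -0.0005 m is -0.01, -0.05 rad / 6.2832 = -0.008.

```bash
echo '-0.002 -0.085 -0.01 -0.008 0.0 | -0.002 -0.085 -0.01 -0.008 0.0 | -0.002 -0.085 -0.01 -0.008 0.0 | -0.002 -0.085 -0.01 -0.008 0.0' > mv.in && python3 -m creep mv.in 25
python3 - <<'E'
from h import *
st()
E
echo '-0.002 -0.085 0 -0.008 0.0 | -0.002 -0.085 0 -0.008 0.0 | -0.002 -0.085 0 -0.008 0.0 | -0.002 -0.085 0 -0.008 0.0 | 0 0 0 0 0.0 | 0 0 0 0 0.0' > mv.in && python3 -m creep mv.in 25
python3 - <<'E'
from h import *
st()
E
```

```text
clock: 7.3
position: [0.4929, -0.1661, 0.1301]
ee_rot: [2.185, 2.257, -0.002]
force: [4.4, -4.3, -24.7]
width: 0.126
gripper_force: 25.0
t 7.3 P [ 0.4929 -0.1661  0.1301] yawY 0.033 zdir [-0.001 -0.001] F [  4.4  -4.3 -24.7] tq [-0.976 -0.876  0.01 ] w 0.126 gf 25.0 q [-0.41  0.64  0.93  2.05 -0.71  0.81  0.98]
 pol 0.0854 1.601 tool dir x,y: [-0.033  0.999] [0.999 0.033]
clock: 7.9
position: [0.4754, -0.1683, 0.1301]
ee_rot: [-1.953, -2.459, 0.002]
force: [0.7, -3.4, -25.0]
width: 0.124
gripper_force: 25.0
t 7.9 P [ 0.4754 -0.1683  0.1301] yawY 0.228 zdir [-0.002  0.   ] F [  0.7  -3.4 -25. ] tq [-0.769 -0.104 -0.015] w 0.124 gf 25.0 q [-0.38  0.59  0.88  2.09 -0.66  0.77  1.15]
 pol 0.0856 1.8081 tool dir x,y: [-0.227  0.974] [0.974 0.227]
```

In the tool's units: -0.03 m is -0.6, -0.0286 m is -0.572, -0.145 rad / 6.2832 = -0.0231.

```bash
echo '0 0 0 0 0.4 | 0 0 0 0 0.4 | 0 0 -0.6 0 0.4 | 0 0 -0.6 0 0.4 | -0.572 0.004 -0.6 0 0.4 | -0.572 0.004 0 0 0.4 | -0.572 0.004 0 0 0.4 | 0 0 0 -0.0231 0.4 | 0 0 0 -0.0231 0.4 | 0 0 0 -0.0231 0.4' > mv.in && python3 -m creep mv.in; echo '0 0 0 -0.0231 0.4 | 0 0 0 -0.0231 0.4 | 0 0 0 -0.0231 0.4 | 0 0 0 -0.0231 0.4 | 0 0 0 0 0.4 | 0 0 0 0 0.4' > mv.in && python3 -m creep mv.in
python3 - <<'E'
from h import *
import pickle
st([.4955,-.2515,.143])
w=pic("wrist"); pickle.dump(w,open("w3.pkl","wb")); print(proj(w,[.4955,-.2515,.104]))
cv2.imwrite("pics/w3.png",cv2.resize(w["image"][100:300,200:440],None,fx=3.2,fy=3,interpolation=cv2.INTER_CUBIC))
E
```

```text
clock: 8.9
position: [0.4972, -0.2527, 0.2222]
ee_rot: [1.367, 2.826, 0.001]
force: [0.6, -0.9, -0.3]
width: 0.4
gripper_force: 0.0
clock: 9.5
position: [0.4969, -0.2523, 0.2218]
ee_rot: [0.517, 3.097, 0.0]
force: [0.0, -0.4, -0.3]
width: 0.398
gripper_force: 0.0
t 9.5 P [ 0.4969 -0.2523  0.2218] yawY 1.24 zdir [ 0.002 -0.   ] F [ 0.  -0.4 -0.3] tq [-0.008  0.063  0.004] w 0.398 gf 0.0 q [-0.12  0.45  0.69  1.87 -0.35  0.94  1.97]
 pol 0.0016 -0.5485 tool dir x,y: [-0.946  0.325] [0.325 0.946]
 delta tool [0.0017 0.0003 0.0788]
[317.19939143 223.55725466]
```

View pics/w3.png

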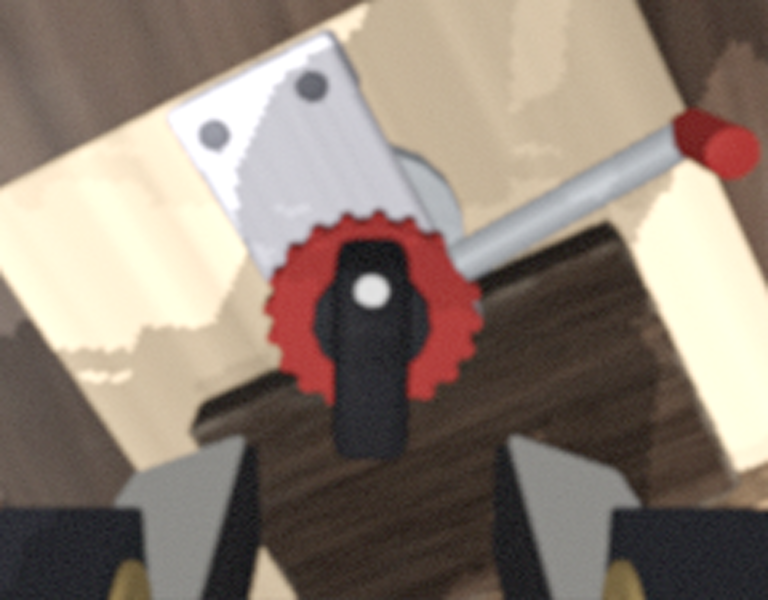

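The bar stands vertical in the image, centred at about (316,215), so the fingers are aligned with it. I'll descend and grip.

In the tool's units: 0.0197 m is 0.394, 0.0004 m is 0.008.

```bash
echo '0.008 0 0.394 0 0.4 | 0.008 0 0.394 0 0.4 | 0.008 0 0.394 0 0.4 | 0.008 0 0.394 0 0.4 | 0 0 0 0 0.4 | 0 0 0 0 0.0 | 0 0 0 0 0.0 | 0 0 0 0 0.0 | 0 0 0 0 0.0 | 0 0 0 0 0.0' > mv.in && python3 -m creep mv.in 20
python3 - <<'E'
from h import *
st()
E
echo '0 0 0 0.008 0.0 | 0 0 0 0.008 0.0 | 0 0 0 0.008 0.0 | 0 0 0 0.008 0.0' > mv.in && python3 -m creep mv.in
python3 - <<'E'
from h import *
st()
E
```

```text
clock: 10.55
position: [0.4953, -0.2528, 0.1433]
ee_rot: [0.511, 3.098, -0.002]
force: [-1.4, -4.7, 6.4]
width: 0.177
gripper_force: 20.0
t 10.55 P [ 0.4953 -0.2528  0.1433] yawY 1.244 zdir [ 0.002 -0.002] F [-1.4 -4.7  6.4] tq [-0.934  0.353  0.044] w 0.177 gf 20.0 q [-0.06  0.55  0.62  1.94 -0.45  0.78  2.06]
 pol 0.0013 -1.7219 tool dir x,y: [-0.947  0.321] [0.321 0.947]
clock: 10.95
position: [0.4952, -0.253, 0.1432]
ee_rot: [0.821, 3.03, -0.002]
force: [-2.8, -5.5, 5.7]
width: 0.174
gripper_force: 20.0
t 10.95 P [ 0.4952 -0.253   0.1432] yawY 1.042 zdir [ 0.002 -0.002] F [-2.8 -5.5  5.7] tq [-1.188  0.415  0.114] w 0.174 gf 20.0 q [-0.09  0.57  0.67  1.95 -0.49  0.79  1.9 ]
 pol 0.0015 -1.7608 tool dir x,y: [-0.863  0.505] [0.505 0.863]
```

```bash
cat > s.py <<'E'
from h import *
s=readout.observe(); M=T(s); yy=np.arctan2(M[1,1],M[0,1])
print("t %.2f adj %.3f tz %.3f F %s P %s w %.3f"%(s["clock"],.14-(yy-np.pi/2),s["ft_torque"][2],np.round(s["force"],1),M[:3,3].round(4),s["width"]))
E
echo '0 0 0 0.008 0.0 | 0 0 0 0.008 0.0 | 0 0 0 0.008 0.0 | 0 0 0 0.008 0.0' > mv.in && python3 -m creep mv.in >/dev/null; python3 s.py
echo '0 0 0 0.008 0.0 | 0 0 0 0.008 0.0' > mv.in && python3 -m creep mv.in >/dev/null; python3 s.py
echo '0 0 0 0.008 0.0 | 0 0 0 0.008 0.0' > mv.in && python3 -m creep mv.in >/dev/null; python3 s.py
echo '0 0 0 0.0048 0.0' > mv.in && python3 -m creep mv.in >/dev/null; python3 s.py
echo '0 0 0 0.0048 0.0' > mv.in && python3 -m creep mv.in >/dev/null; python3 s.py
```

```text
t 11.35 adj 0.869 tz 0.078 F [-3.4 -6.9  6.5] P [ 0.4951 -0.2531  0.1432] w 0.170
t 11.55 adj 0.969 tz 0.084 F [-2.3 -6.5  5.5] P [ 0.495  -0.2532  0.1432] w 0.171
t 11.75 adj 1.069 tz 0.074 F [-2.5 -6.1  6.7] P [ 0.4949 -0.2533  0.1432] w 0.176
t 11.85 adj 1.099 tz 0.087 F [-2.5 -5.9  6.5] P [ 0.4949 -0.2533  0.1432] w 0.175
t 11.95 adj 1.129 tz 0.055 F [-2.9 -6.1  6.6] P [ 0.4949 -0.2533  0.1432] w 0.172
```

In the tool's units: 0.03 rad / 6.2832 = 0.0048.

```bash
echo '0 0 0 0.0048 0.0' > mv.in && python3 -m creep mv.in >/dev/null; python3 s.py
echo '0 0 0 0.0048 0.0' > mv.in && python3 -m creep mv.in >/dev/null; python3 s.py
echo '0 0 0 0.0048 0.0' > mv.in && python3 -m creep mv.in >/dev/null; python3 s.py
echo '0 0 0 0.0048 0.0' > mv.in && python3 -m creep mv.in >/dev/null; python3 s.py
echo '0 0 0 0.0048 0.0' > mv.in && python3 -m creep mv.in >/dev/null; python3 s.py
```

```text
t 12.05 adj 1.159 tz 0.085 F [-3.  -6.2  6.5] P [ 0.4949 -0.2533  0.1432] w 0.170
t 12.15 adj 1.189 tz 0.061 F [-4.1 -6.4  6.6] P [ 0.4948 -0.2534  0.1432] w 0.171
t 12.25 adj 1.219 tz 0.108 F [-3.7 -6.9  6.8] P [ 0.4948 -0.2534  0.1433] w 0.172
t 12.35 adj 1.249 tz 0.114 F [-4. -6.  7.] P [ 0.4948 -0.2534  0.1432] w 0.170
t 12.45 adj 1.279 tz 0.059 F [-3.9 -6.6  6. ] P [ 0.4947 -0.2534  0.1433] w 0.174
```

In the tool's units: 0.03 rad / 6.2832 = 0.0048.

```bash
echo '0 0 0 0.0048 0.0' > mv.in && python3 -m creep mv.in >/dev/null; python3 s.py
echo '0 0 0 0.0048 0.0' > mv.in && python3 -m creep mv.in >/dev/null; python3 s.py
echo '0 0 0 0.0048 0.0' > mv.in && python3 -m creep mv.in >/dev/null; python3 s.py
echo '0 0 0 0.0048 0.0' > mv.in && python3 -m creep mv.in >/dev/null; python3 s.py
```

```text
t 12.55 adj 1.309 tz 0.062 F [-3.4 -6.8  7.8] P [ 0.4947 -0.2534  0.1432] w 0.173
t 12.65 adj 1.339 tz 0.093 F [-4.7 -7.7  6.1] P [ 0.4947 -0.2534  0.1432] w 0.173
t 12.75 adj 1.369 tz 0.096 F [-4.  -6.8  6.6] P [ 0.4946 -0.2534  0.1432] w 0.171
t 12.85 adj 1.399 tz 0.106 F [-4.7 -7.5  7.3] P [ 0.4946 -0.2535  0.1433] w 0.178
```

In the tool's units: 0.03 rad / 6.2832 = 0.0048.

```bash
echo '0 0 0 0.0048 0.0' > mv.in && python3 -m creep mv.in >/dev/null; python3 s.py
echo '0 0 0 0.0048 0.0' > mv.in && python3 -m creep mv.in >/dev/null; python3 s.py
echo '0 0 0 0.0048 0.0' > mv.in && python3 -m creep mv.in >/dev/null; python3 s.py
```

```text
t 12.95 adj 1.429 tz 0.086 F [-4.9 -6.1  7.1] P [ 0.4946 -0.2535  0.1432] w 0.171
t 13.05 adj 1.459 tz 0.090 F [-4.8 -7.   6.9] P [ 0.4946 -0.2535  0.1432] w 0.173
t 13.15 adj 1.489 tz 0.089 F [-5.  -7.2  6.6] P [ 0.4945 -0.2535  0.1432] w 0.170
```

In the tool's units: 0.03 rad / 6.2832 = 0.0048.

```bash
echo '0 0 0 0.0048 0.0' > mv.in && python3 -m creep mv.in >/dev/null; python3 s.py
echo '0 0 0 0.0048 0.0' > mv.in && python3 -m creep mv.in >/dev/null; python3 s.py
echo '0 0 0 0.0048 0.0' > mv.in && python3 -m creep mv.in >/dev/null; python3 s.py
```

```text
t 13.25 adj 1.519 tz 0.128 F [-5.  -6.   8.1] P [ 0.4945 -0.2535  0.1432] w 0.177
t 13.35 adj 1.549 tz 0.144 F [-4.7 -7.   7.8] P [ 0.4944 -0.2535  0.1432] w 0.170
t 13.45 adj 1.579 tz 0.175 F [-5.8 -6.7  7.9] P [ 0.4944 -0.2535  0.1432] w 0.173
```

In the tool's units: 0.03 rad / 6.2832 = 0.0048.

```bash
echo '0 0 0 0.0048 0.0' > mv.in && python3 -m creep mv.in >/dev/null; python3 s.py
echo '0 0 0 0.0048 0.0' > mv.in && python3 -m creep mv.in >/dev/null; python3 s.py
```

```text
t 13.55 adj 1.609 tz 0.305 F [-5.7 -5.7  7.5] P [ 0.4943 -0.2535  0.1432] w 0.170
t 13.65 adj 1.638 tz 0.322 F [-6.3 -6.2  7.5] P [ 0.4943 -0.2535  0.1432] w 0.171
```

In the tool's units: 0.03 rad / 6.2832 = 0.0048.

```bash
echo '0 0 0 0.0048 0.0' > mv.in && python3 -m creep mv.in >/dev/null; python3 s.py
```

```text
t 13.75 adj 1.668 tz 0.418 F [-5.1 -6.2  8.2] P [ 0.4943 -0.2535  0.1432] w 0.173
```

In the tool's units: -0.02 rad / 6.2832 = -0.0032.

```bash
echo '0 0 0 0 0.0' > mv.in && python3 -m creep mv.in >/dev/null; python3 s.py
echo '0 0 0 -0.0032 0.0' > mv.in && python3 -m creep mv.in >/dev/null; python3 s.py; echo '0 0 0 0 0.0' > mv.in && python3 -m creep mv.in >/dev/null; python3 s.py
```

```text
t 13.85 adj 1.668 tz 0.329 F [-6.6 -6.4  9.3] P [ 0.4942 -0.2535  0.1432] w 0.173
t 13.95 adj 1.648 tz 0.016 F [-5.3 -7.4  7.9] P [ 0.4943 -0.2535  0.1432] w 0.174
t 14.05 adj 1.647 tz 0.070 F [-6.3 -7.   7.8] P [ 0.4943 -0.2536  0.1432] w 0.172
```

In the tool's units: -0.03 m is -0.6, -0.085 rad / 6.2832 = -0.0135.

```bash
echo '0 0 0 0 0.4 | 0 0 0 0 0.4 | 0 0 0 0 0.4 | 0 0 -0.6 0 0.4 | 0 0 -0.6 0 0.4 | 0 0 -0.6 -0.0127 0.4 | 0 0 0 -0.0135 0.4 | 0 0 0 0 0.4' > mv.in && python3 -m creep mv.in >/dev/null
python3 - <<'E'
from h import *
st([.4754,-.1683,.131])
w=pic("wrist"); cv2.imwrite("pics/w4.png",w["image"])
E
```

```text
t 14.85 P [ 0.4955 -0.2511  0.2329] yawY 0.232 zdir [0.002 0.001] F [-0.6 -0.3  0.2] tq [-0.054  0.016  0.007] w 0.398 gf 0.0 q [-0.32  0.54  1.02  1.87 -0.54  1.03  1.16]
 pol 0.0004 1.5956 tool dir x,y: [-0.23   0.973] [0.973 0.23 ]
 delta tool [ 0.0852 -0.0007  0.1019]
```

View pics/w4.png

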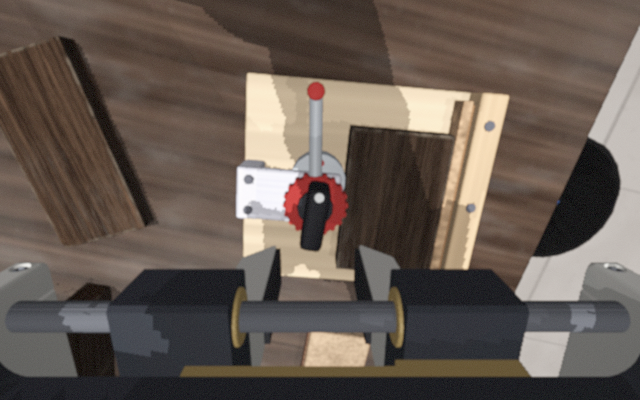

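The picture shows the blank's edge flush along the cork strip at about column 450. The pin is at (316,91), in line with the tool. Now I'll go back to the pin.

In the tool's units: 0.0426 m is 0.852, 0.034 m is 0.68.

```bash
echo '0.852 -0.006 0 0 0.4 | 0.852 -0.006 0 0 0.4 | 0 0 0.68 0 0.4 | 0 0 0.68 0 0.4 | 0 0 0.68 0 0.4 | 0 0 0 0 0.4 | 0 0 0 0 0.0 | 0 0 0 0 0.0 | 0 0 0 0 0.0 | 0 0 0 0 0.0' > mv.in && python3 -m creep mv.in 25 >/dev/null
python3 - <<'E'
from h import *
st()
E
echo '-0.002 0.085 0 0.008 0.0 | -0.002 0.085 0 0.008 0.0 | -0.002 0.085 0 0.008 0.0 | -0.002 0.085 0 0.008 0.0 | -0.002 0.085 0 0.008 0.0' > mv.in && python3 -m creep mv.in >/dev/null
python3 - <<'E'
from h import *
st()
E
```

```text
t 15.9 P [ 0.4755 -0.1689  0.1313] yawY 0.23 zdir [ 0.002 -0.   ] F [0.6 0.3 4.6] tq [-0.062  0.065 -0.043] w 0.121 gf 25.0 q [-0.4   0.6   0.91  2.09 -0.69  0.78  1.17]
 pol 0.085 1.8079 tool dir x,y: [-0.228  0.974] [0.974 0.228]
t 16.4 P [ 0.4961 -0.1669  0.1312] yawY -0.023 zdir [ 0.001 -0.   ] F [-2.6 -1.9  7.4] tq [-0.245  0.953  0.042] w 0.125 gf 25.0 q [-0.43  0.66  0.97  2.05 -0.75  0.84  0.96]
 pol 0.0846 1.5639 tool dir x,y: [0.023 1.   ] [ 1.    -0.023]
```

In the tool's units: 0.00425 m is 0.085, -0.0001 m is -0.002, 0.05 rad / 6.2832 = 0.008.

```bash
echo '-0.002 0.085 0 0.008 0.0 | -0.002 0.085 0 0.008 0.0' > mv.in && python3 -m creep mv.in >/dev/null
python3 - <<'E'
from h import *
st()
E
echo '0 0.068 0 0.0064 0.0' > mv.in && python3 -m creep mv.in >/dev/null
python3 - <<'E'
from h import *
st()
E
echo '0 0.042 0 0.004 0.0' > mv.in && python3 -m creep mv.in >/dev/null
python3 - <<'E'
from h import *
st()
E
```

```text
t 16.6 P [ 0.5044 -0.1674  0.1312] yawY -0.123 zdir [0. 0.] F [-4.4  0.2  8. ] tq [-0.203  1.007  0.021] w 0.12 gf 25.0 q [-0.44  0.68  1.    2.03 -0.77  0.86  0.87]
 pol 0.0845 1.4657 tool dir x,y: [0.122 0.992] [ 0.992 -0.122]
t 16.7 P [ 0.5077 -0.1679  0.1312] yawY -0.163 zdir [ 0. -0.] F [-5.3 -0.1  7.7] tq [-0.299  1.16   0.094] w 0.121 gf 25.0 q [-0.45  0.69  1.01  2.02 -0.78  0.87  0.84]
 pol 0.0845 1.4257 tool dir x,y: [0.162 0.987] [ 0.987 -0.162]
t 16.8 P [ 0.5097 -0.1682  0.1312] yawY -0.187 zdir [ 0. -0.] F [-4.5  0.4 10. ] tq [-0.102  1.201  0.057] w 0.122 gf 25.0 q [-0.45  0.7   1.01  2.01 -0.78  0.88  0.82]
 pol 0.0845 1.4015 tool dir x,y: [0.186 0.983] [ 0.983 -0.186]
```

In the tool's units: 0.0017 m is 0.034, 0.02 rad / 6.2832 = 0.0032.

```bash
echo '0 0.034 0 0.0032 0.0' > mv.in && python3 -m creep mv.in >/dev/null
python3 - <<'E'
from h import *
st()
E
echo '0 0.034 0 0.0032 0.0' > mv.in && python3 -m creep mv.in >/dev/null
python3 - <<'E'
from h import *
st()
E
```

```text
t 16.9 P [ 0.5113 -0.1685  0.1312] yawY -0.207 zdir [0. 0.] F [-5.8 -0.1  9.3] tq [-0.127  1.193  0.081] w 0.122 gf 25.0 q [-0.45  0.7   1.02  2.01 -0.79  0.89  0.8 ]
 pol 0.0845 1.3828 tool dir x,y: [0.205 0.979] [ 0.979 -0.205]
t 17.0 P [ 0.5128 -0.1689  0.1312] yawY -0.227 zdir [-0.  0.] F [-6.  -0.4  9. ] tq [-0.163  1.238  0.103] w 0.124 gf 25.0 q [-0.45  0.71  1.02  2.01 -0.79  0.89  0.78]
 pol 0.0844 1.3644 tool dir x,y: [0.225 0.974] [ 0.974 -0.225]
```

The rows are not in the units I measure in: shifts go in shares of 50 mm and turns go in shares of 2 pi rad. I convert before sending: -0.04 m is -0.8.

```bash
echo '0 0 0 0 0.4 | 0 0 0 0 0.4 | 0 0 0 0 0.4 | 0 0 -0.8 0 0.4 | 0 0 -0.8 0 0.4 | 0 0 0 0 0.4 | 0 0 0 0 0.4' > mv.in && python3 -m creep mv.in >/dev/null
python3 - <<'E'
from h import *
st()
w=pic("wrist"); cv2.imwrite("pics/w5.png",w["image"])
h=cv2.cvtColor(w["image"],cv2.COLOR_BGR2HSV); m=((h[...,0]<8)|(h[...,0]>172))&(h[...,1]>150)&(h[...,2]>70)
n,l,s_,c=cv2.connectedComponentsWithStats(m.astype(np.uint8)); print([(s_[i].tolist(),c[i].round(1)) for i in range(1,n) if s_[i][4]>30])
for a in (-.1,-.05,0,.05,.1):
    t=1.400+a; print(a,[proj(w,[AX[0]+.085*np.cos(t),AX[1]+.085*np.sin(t),z]).round(1) for z in (.092,.075)])
E
```

```text
t 17.7 P [ 0.5139 -0.1682  0.2109] yawY -0.224 zdir [0.002 0.   ] F [ 0.2 -0.  -0.7] tq [-0.034  0.034  0.04 ] w 0.402 gf 0.0 q [-0.54  0.61  1.14  1.94 -0.66  1.03  0.68]
 pol 0.0853 1.354 tool dir x,y: [0.222 0.975] [ 0.975 -0.222]
[([152, 35, 14, 18, 78], array([160. ,  44.5])), ([308, 207, 18, 28, 387], array([316.2, 221.2])), ([292, 286, 50, 15, 470], array([316.6, 294.9]))]
-0.1 [array([323.4, 227. ]), array([322.9, 218. ])]
-0.05 [array([316.9, 226.8]), array([316.8, 217.9])]
0 [array([310.4, 227. ]), array([310.8, 218. ])]
0.05 [array([303.9, 227.5]), array([304.7, 218.5])]
0.1 [array([297.4, 228.3]), array([298.7, 219.2])]
```

View pics/w5.png

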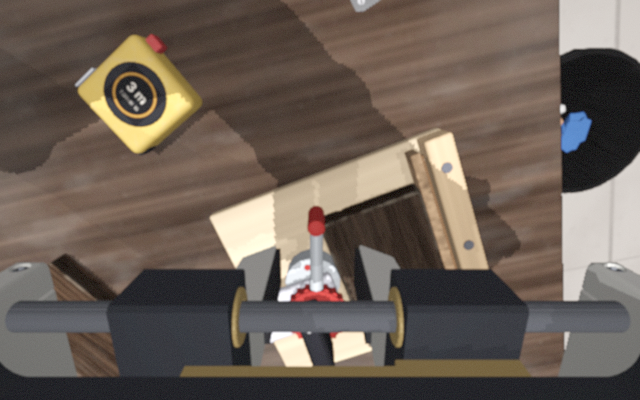

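Run:
```python
from h import *
import pickle
w=pic("wrist"); mount=np.array(w["mount"])
def meas(img,W,name):
    p=dict(w); p["image"]=img; p["W"]=W
    h=cv2.cvtColor(img,cv2.COLOR_BGR2HSV); m=((h[...,0]<8)|(h[...,0]>172))&(h[...,1]>150)&(h[...,2]>70)
    n,l,s_,c=cv2.connectedComponentsWithStats(m.astype(np.uint8))
    for i in range(1,n):
        if s_[i][4]>60:
            X=atz(p,*c[i],.078); r=X[:2]-AX; print(name,s_[i][4],c[i].round(1),X.round(4),np.hypot(*r).round(4),np.arctan2(r[1],r[0]).round(4))
def pose(P,r): return T({"position":P,"ee_rot":r})@mount
meas(cv2.imread("pics/w1.png"),pickle.load(open("w1.pkl","rb"))["W"],"w1")
meas(cv2.imread("pics/w2.png"),pose([.5101,-.1634,.2001],[2.397,2.03,-.001]),"w2")
p=pickle.load(open("w3.pkl","rb")); meas(p["image"],p["W"],"w3 (ring .40)")
meas(w["image"],w["W"],"now")
```

```text
w1 1040 [328.4 204.2] [ 0.4887 -0.2514  0.078 ] 0.0068 3.1332
w1 207 [422.3 202.1] [ 0.5099 -0.1673  0.078 ] 0.0854 1.4017
w2 90 [169.7  38.5] [ 0.4469 -0.0394  0.078 ] 0.2176 1.7958
w2 451 [317.4 232.2] [ 0.5096 -0.169   0.078 ] 0.0837 1.401
w3 (ring .40) 396 [423.7 147.4] [ 0.4761 -0.1685  0.078 ] 0.0853 1.8003
w3 (ring .40) 1692 [316.3 201.5] [ 0.4889 -0.2499  0.078 ] 0.0068 2.9107
now 78 [160.6  44.8] [ 0.4478 -0.04    0.078 ] 0.2168 1.7927
now 391 [317.4 221.9] [ 0.5134 -0.1698  0.078 ] 0.0837 1.355
now 426 [318.  295.3] [ 0.501  -0.2265  0.078 ] 0.0256 1.3557
```

```bash
cat > m.py <<'E'
from h import *
w=pic("wrist"); h=cv2.cvtColor(w["image"],cv2.COLOR_BGR2HSV); m=((h[...,0]<8)|(h[...,0]>172))&(h[...,1]>150)&(h[...,2]>70)
n,l,s_,c=cv2.connectedComponentsWithStats(m.astype(np.uint8)); st()
for i in range(1,n):
    if s_[i][4]>60:
        X=atz(w,*c[i],.078); r=X[:2]-AX; print(s_[i][4],c[i].round(1),np.hypot(*r).round(4),np.arctan2(r[1],r[0]).round(4))
E
echo '0 0 0 0 0.4 | 0 0 0 0 0.4 | 0 0 0 0 0.4 | 0 0 0 0 0.4 | 0 0 0 0 0.4 | 0 0 0 0 0.4 | 0 0 0 0 0.4 | 0 0 0 0 0.4 | 0 0 0 0 0.4 | 0 0 0 0 0.4' > mv.in && python3 -m creep mv.in >/dev/null; python3 m.py
```

```text
t 18.85 P [ 0.5134 -0.1683  0.2102] yawY -0.225 zdir [0. 0.] F [0.7 0.9 0.1] tq [-0.038  0.098  0.015] w 0.398 gf 0.0 q [-0.54  0.62  1.14  1.94 -0.66  1.03  0.68]
 pol 0.0851 1.3591 tool dir x,y: [0.223 0.975] [ 0.975 -0.223]
84 [160.6  44.5] 0.2165 1.7929
391 [317.2 221. ] 0.0836 1.355
473 [317.8 294.9] 0.0252 1.3593
```

The lever sits about 0.045 rad past its mark and hasn't sprung back. I'll pinch it again and ease it back about 0.03 rad.

In the tool's units: 0.02 m is 0.4, 0.019 m is 0.38.

```bash
echo '0 0 0.4 0 0.4 | 0 0 0.4 0 0.4 | 0 0 0.4 0 0.4 | 0 0 0.38 0 0.4 | 0 0 0 0 0.4 | 0 0 0 0 0.0 | 0 0 0 0 0.0 | 0 0 0 0 0.0 | 0 0 0 0 0.0' > mv.in && python3 -m creep mv.in 25 >/dev/null
python3 - <<'E'
from h import *
st()
E
echo '0 -0.028 0 -0.0027 0.0 | 0 -0.028 0 -0.0027 0.0 | 0 0 0 0 0.0 | 0 0 0 0 0.0' > mv.in && python3 -m creep mv.in >/dev/null
python3 - <<'E'
from h import *
st()
E
```

```text
t 19.75 P [ 0.5134 -0.1683  0.1319] yawY -0.225 zdir [0.001 0.   ] F [-1.3  0.7  6.6] tq [0.024 0.21  0.02 ] w 0.123 gf 25.0 q [-0.45  0.71  1.02  2.01 -0.79  0.89  0.78]
 pol 0.0851 1.3582 tool dir x,y: [0.223 0.975] [ 0.975 -0.223]
t 20.15 P [ 0.5111 -0.1679  0.1318] yawY -0.19 zdir [ 0.001 -0.   ] F [0.1 0.7 5.8] tq [ 0.103  0.015 -0.066] w 0.123 gf 25.0 q [-0.45  0.7   1.01  2.01 -0.78  0.88  0.81]
 pol 0.0851 1.386 tool dir x,y: [0.189 0.982] [ 0.982 -0.189]
```

In the tool's units: -0.04 m is -0.8.

```bash
echo '0 0 0 0 0.4 | 0 0 0 0 0.4 | 0 0 0 0 0.4 | 0 0 -0.8 0 0.4 | 0 0 -0.8 0 0.4 | 0 0 0 0 0.4 | 0 0 0 0 0.4 | 0 0 0 0 0.4' > mv.in && python3 -m creep mv.in >/dev/null; python3 m.py
```

```text
t 21.0 P [ 0.5101 -0.1673  0.2102] yawY -0.191 zdir [-0.002  0.001] F [-0.6 -0.8  0.2] tq [-0.148  0.11  -0.042] w 0.4 gf 0.0 q [-0.54  0.61  1.14  1.94 -0.65  1.02  0.71]
 pol 0.0855 1.3996 tool dir x,y: [0.19  0.982] [ 0.982 -0.19 ]
74 [170.4  39.4] 0.2172 1.7978
383 [319.6 221.9] 0.0835 1.3766
441 [318.1 295.2] 0.0254 1.4059
```

In the tool's units: -0.043 m is -0.86, -0.04 m is -0.8.

```bash
echo '0 0 -0.8 0 0.4 | -0.86 0 0 0 0.4 | -0.86 0 0 0 0.4 | 0 0 0 0 0.4 | 0 0 0 0 0.4' > mv.in && python3 -m creep mv.in >/dev/null; python3 m.py
python3 - <<'E'
from h import *
w=pic("wrist"); cv2.imwrite("pics/w6.png",w["image"])
E
```

```text
t 21.55 P [ 0.4939 -0.2518  0.2503] yawY -0.192 zdir [-0.002  0.001] F [-0.2  0.4 -0.2] tq [-0.09   0.089  0.031] w 0.395 gf 0.0 q [-0.38  0.58  1.15  1.86 -0.59  1.1   0.8 ]
 pol 0.0016 -2.932 tool dir x,y: [0.191 0.982] [ 0.982 -0.191]
179 [319.  88.] 0.0841 1.3818
1241 [319.5 192.4] 0.0057 1.3569
```

View pics/w6.png

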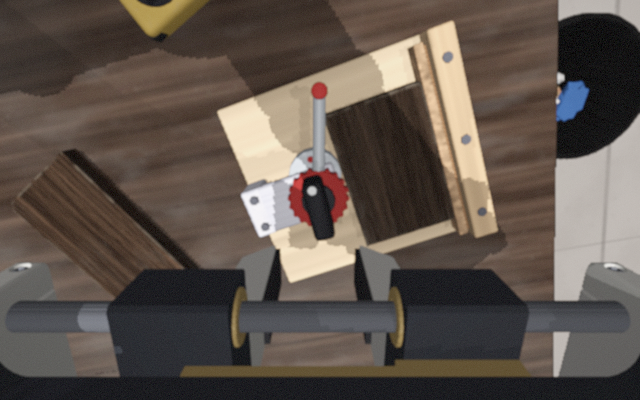

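The blank's right edge lies flush on the cork from (418,85) to (452,222). The knob is still where I left it, the lever pin at (319,90) is on its mark, and nothing is being touched.

```bash
python3 -c "
from cell import workorder; print(workorder.sign_off())"
```

```text
the job is handed in; nothing more can be done
None
```

I handed the job in at about 21.6 s with the blank flush against the cork. From knob torque and angle I estimate the nip at 10–11 N, after backing off 0.02 rad from roughly 12.5 N. The lock ring is tight and its lever is within about 0.02 rad of its starting mark, after I pulled it about 0.045 rad past and eased it back. The robot is clear of everything, and the sign-off gave no verdict.

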